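# Mix two kinds of tumbling stones with a stirring stick

### The arm

A 7-joint arm with a two-finger parallel gripper is mounted at the origin on the work surface; the furniture and walls round the work are solid. World frame = base frame: x ahead of the robot, y to its left, z up, the work surface at z = 0. Lengths are in mm, angles in rad, forces in N, time in s.
With the tool pointing down it reaches from about 400 to 850 mm from the base axis. Payload 6.9 kg.
Tool frame: the origin (TCP) lies midway between the tips of the shut fingers; the grasp point (between the pads) lies 19 mm behind it (r.tcp_to_grasp is the distance from the TCP to the grasp point, in mm); z points along the fingers, y is the line along which they close (so a half turn about z gives the same grasp; the last joint's range is limited). The gripper opens to 85 mm and grips with 20 to 120 N. Pads are 22 mm wide; open, the fingers measure 114 mm over their backs; the gripper's body (76 mm by 85 mm) begins 54 mm behind the grasp point. The pads swing forward as they close: fully open they stand 13 mm farther back than shut.
Start: joints at [1.312, 0.507, -0.238, 1.5, 0.126, 1.149, -0.155], TCP at [222.363, -584.094, 231.275] pointing down, gripper open.
Joint ranges: [-3.08, 3.08], [-0.24, 2.05], [-1.43, 1.35], [0, 2.5], [-1.52, 4.66], [0.17, 1.96], [-2.89, 2.89]. Speed limits (rad/s): [2.39, 2.39, 3.14, 3.14, 3.14, 3.14, 3.14].

### API

Orientations are given as a unit quaternion [w, x, y, z].
In Python, from bench import r gives the robot as it stands.
- The arm moves only by the shell command python3 -m crank 'ROWS' [FORCE]. ROWS is JSON, a list of rows, each a list of 3 entries, a list of its own where there are three numbers: the turn, a rotation vector about the tool's x, y, z in rad, then the shift along the tool's x, y, z in cm, then the opening, from 0 (shut) to 1 (fully open). In form: [[[rx, ry, rz], [tx, ty, tz], gripper], ...]. A call has 1 to 5 rows; each row is the pose to reach, as a shift and turn from the pose commanded when the call began, along the tool's axes at that moment; what a row does not reach only later rows make up. A row lasts 1/12 s, in which the tool goes at most 41.7 mm and 7.16 degrees, less where a joint would pass 70% of its speed; a pose out of reach is approached as far as the arm can. A call with a gripper value outside its range is refused whole. The fingers move at their own pace and stop on an object; FORCE is the grip in N (left out, the last holds). Time passes only in rows, so rows that repeat a pose let the fingers close. It gives the time, the measured TCP pose, the force, the opening and the grip force at its end, in the units of the state.
- r.get_state(): the state, without advancing time (a new reading comes with each control period).
- r.get_image(name): name is "scene" or "side" or "wrist"; returns a dict with "color" (400x640x3 uint8, red, green, blue), "fx", "fy", "cx", "cy" (pixels), "dist" ([k1, k2, p1, p2, k3] as OpenCV has them; the pictures are not rectified), "rvec" (rotation vector, rad) and "tvec" (3), from world to camera coordinates, as OpenCV has them. Camera axes: x right, y down, z forward; pixel columns grow to the right and rows downward; lengths in mm; the calibration is good to about 2 mm. A picture is of the moment at which its call begins. There is no depth.
- r.sign_off(): hands the job in; it is judged then, once.
The state is a dict: "time": time; "q": joint angles; "joint_velocities": joint speeds; "joint_torque": joint torques, N m; "tool_pos": TCP position; "tool_rot": TCP orientation; "ft_force": force on the tool from outside, world axes, zero at the start; "torque": the same for the moment, N m; "grip_width": finger opening in mm; "gripper_force": force on a finger pad.
Only numpy, scipy, OpenCV 4.12 (cv2) and the standard library are available. Lean on these libraries where they do the work, as an engineer would, in place of code of your own. Each camera call takes 0.05 s, during which the arm holds its last target. There are 200 camera calls.

### The job

Mix the green and white tumbling stones: take the stirring stick out of its sloping rest, lower it gently until its tip touches the bottom of the blue tub on the yellow mark's side, and from there stir two full turns clockwise (seen from above) in wide circles, at least a third of the tub's width across, with the tip kept within a centimetre of the bottom. Go on stirring if need be, until each half of the tub, split by the line from the yellow to the white mark, clearly holds stones of both colours, then put the stick back home in its rest. Use only the stick on the stones, keep all of them in the tub, and do not disturb the cone, the jar or the block.

Things in the scene. Friction and masses are not known exactly. Their poses are not given: they have to be found in the camera images.
- tub: round blue open tub, fixed: outer radius 86 mm, inner 81 mm, rim 53 mm above the counter, flat inner floor 6 mm above it. Origin: centre of its underside; +x points to the yellow mark on its rim, -x to the white mark across from it, z up; it may be turned any way round. The line through the marks splits it into halves (y > 0, y < 0)
- tub_floor (a point): centre of the tub's inner floor, axes as the tub's
- tub_mark (a point): the yellow mark on the tub's rim, 86 mm from the axis
- stick: stirring stick, 200 mm long, 105 to 210 g, balance point 82 mm from the tip: a round steel shaft of 14 mm diameter with a round end (lowest 115 mm), then a square 22 mm wooden handle. Origin: the very tip of the shaft; z runs up the stick to the handle's end; x and y are normal to the handle's flat faces. At the start it leans in the rest, handle up and towards the robot, y level
- stick_grip (a point): a good place to hold the stick: on its axis, in the handle, 172 mm from the tip (28 mm below the handle's end). Stones can jam between the stick and the tub's wall, which twists the stick in the grip: hold it firmly, stir at a radius of about 37 mm and back off when the force rises
- rest: grey base 110 x 64 mm, fixed, with a sloping aluminium V trough that carries the stick's shaft 8 to 104 mm from its tip, and a rubber foot under the tip. Origin: on the underside, below the foot; z up. The trough leans 0.45 rad from vertical, rising to the rest's -x side (roughly to the robot). It is open above and at its upper end and clamps nothing: draw the stick out along the slope
- rest_foot (a point): where the stick's tip stands when home: on top of the rest's rubber foot, 30 mm above the counter; axes as the rest's (z up)
- size_cone: bystander: upright wooden cone on a round foot, 60 mm wide, 172 mm high; origin under its centre
- flux_jar: bystander: brown jar with a black cap, 47 mm wide, 77 mm high; origin under its centre
- dapping: bystander: yellow wooden block with hollows, 45 mm cube; origin under its centre
- green_0: loose green tumbling stone, a stubby cylinder of 25 mm diameter and 23 mm length with rounded edges, 25 g; origin at its centre. At the start it stands on the tub's floor in the half with y > 0 in the tub's frame
- green_1: loose green tumbling stone, a stubby cylinder of 25 mm diameter and 23 mm length with rounded edges, 25 g; origin at its centre. At the start it stands on the tub's floor in the half with y > 0 in the tub's frame
- green_2: loose green tumbling stone, a stubby cylinder of 25 mm diameter and 23 mm length with rounded edges, 25 g; origin at its centre. At the start it stands on the tub's floor in the half with y > 0 in the tub's frame
- green_3: loose green tumbling stone, a stubby cylinder of 25 mm diameter and 23 mm length with rounded edges, 25 g; origin at its centre. At the start it stands on the tub's floor in the half with y > 0 in the tub's frame
- green_4: loose green tumbling stone, a stubby cylinder of 25 mm diameter and 23 mm length with rounded edges, 25 g; origin at its centre. At the start it stands on the tub's floor in the half with y > 0 in the tub's frame
- white_0: loose white tumbling stone, a stubby cylinder of 25 mm diameter and 23 mm length with rounded edges, 25 g; origin at its centre. At the start it stands on the tub's floor in the half with y < 0 in the tub's frame
- white_1: loose white tumbling stone, a stubby cylinder of 25 mm diameter and 23 mm length with rounded edges, 25 g; origin at its centre. At the start it stands on the tub's floor in the half with y < 0 in the tub's frame
- white_2: loose white tumbling stone, a stubby cylinder of 25 mm diameter and 23 mm length with rounded edges, 25 g; origin at its centre. At the start it stands on the tub's floor in the half with y < 0 in the tub's frame
- white_3: loose white tumbling stone, a stubby cylinder of 25 mm diameter and 23 mm length with rounded edges, 25 g; origin at its centre. At the start it stands on the tub's floor in the half with y < 0 in the tub's frame
- white_4: loose white tumbling stone, a stubby cylinder of 25 mm diameter and 23 mm length with rounded edges, 25 g; origin at its centre. At the start it stands on the tub's floor in the half with y < 0 in the tub's frame

How it is judged (in metres and radians):
On the way, in this order (a step that is already met when the one before it is completed fails the run):
1. the stick is lifted out of its rest (distance between stick and rest_foot above 0.06 m), for 0.1 s.
2. the tip of the stick touches the bottom of the tub on the yellow mark's side (x of stick in the frame of tub_floor above 0.025 m and y of stick in the frame of tub_floor between -0.025 and 0.025 m and z of stick in the frame of tub_floor below 0.014 m and contact force between stick and tub above 0.5 N).
3. first turn: the tip, low in the tub, comes round on the white stones' first side (y of stick in the frame of tub_floor below -0.025 m and x of stick in the frame of tub_floor between -0.025 and 0.025 m and z of stick in the frame of tub_floor below 0.014 m).
4. first turn: the tip, low in the tub, comes round at the white mark (x of stick in the frame of tub_floor below -0.025 m and y of stick in the frame of tub_floor between -0.025 and 0.025 m and z of stick in the frame of tub_floor below 0.014 m).
5. first turn: the tip, low in the tub, comes round on the green stones' first side (y of stick in the frame of tub_floor above 0.025 m and x of stick in the frame of tub_floor between -0.025 and 0.025 m and z of stick in the frame of tub_floor below 0.014 m).
6. first turn: the tip, low in the tub, comes round at the yellow mark (x of stick in the frame of tub_floor above 0.025 m and y of stick in the frame of tub_floor between -0.025 and 0.025 m and z of stick in the frame of tub_floor below 0.014 m).
7. second turn: the tip, low in the tub, comes round on the white stones' first side (all of step 3).
8. second turn: the tip, low in the tub, comes round at the white mark (all of step 4).
9. second turn: the tip, low in the tub, comes round on the green stones' first side (all of step 5).
10. second turn: the tip, low in the tub, comes round at the yellow mark (all of step 6).
At the end, for the whole second after the job is handed in: Each half of the tub holds a green and a white stone with centres 3 mm or more past the mark line; all stones rest in the tub; the stick is home in its rest: tip within 12 mm of the foot, leaning 0.35 to 0.55 rad to the -x side, grip within 15 mm of the middle plane, still (y of any of green_0, green_1, green_2, green_3, green_4 in the frame of tub_floor above 0.003 m and y of any of green_0, green_1, green_2, green_3, green_4 in the frame of tub_floor below -0.003 m and y of any of white_0, white_1, white_2, white_3, white_4 in the frame of tub_floor above 0.003 m and y of any of white_0, white_1, white_2, white_3, white_4 in the frame of tub_floor below -0.003 m and horizontal distance between each of green_0, green_1, green_2, green_3, green_4, white_0, white_1, white_2, white_3, white_4 and tub_floor below 0.082 m and height (world z) of each of green_0, green_1, green_2, green_3, green_4, white_0, white_1, white_2, white_3, white_4 below 0.05 m and linear speed of each of green_0, green_1, green_2, green_3, green_4, white_0, white_1, white_2, white_3, white_4, stick below 0.02 m/s and distance between stick and rest_foot below 0.012 m and angle between the z axis of stick and the z axis of rest, either way round between 0.35 and 0.55 rad and x of stick_grip in the frame of rest below -0.055 m and y of stick_grip in the frame of rest between -0.015 and 0.015 m); the robot touches nothing.
It fails at once if a bystander (cone, jar or block) is pushed or tipped (distance of any of size_cone, flux_jar, dapping from where it was at the start of the episode above 0.015 m).
It fails at once if the stones are handled with the fingers instead of the stick (contact force between the fingers and green_0 above 0.5 N or contact force between the fingers and green_1 above 0.5 N or contact force between the fingers and green_2 above 0.5 N or contact force between the fingers and green_3 above 0.5 N or contact force between the fingers and green_4 above 0.5 N or contact force between the fingers and white_0 above 0.5 N or contact force between the fingers and white_1 above 0.5 N or contact force between the fingers and white_2 above 0.5 N or contact force between the fingers and white_3 above 0.5 N or contact force between the fingers and white_4 above 0.5 N).
It fails at once if the stick is rammed into the tub (over 40 N) (contact force between stick and tub above 40 N).
It also fails if it takes over 72 s, if anything falls off the work surface, if the arm or the gripper's body presses on something with over 40 N, if the wrist force passes 120 N, or if a joint passes its speed limit or range.

## Working session

There is one attempt and no reset: what is moved stays moved. The work goes in short steps, Python scripts to look and compute and a shell command to move; the robot and the scene stay as the last step left them, time stands still between calls to the robot, and variables do not carry over. Pictures are saved under pics/ and viewed, at most 12 in all, crops included, and the job is handed in when it is done.

```bash
mkdir -p pics; ls
python3 - <<'E'
from bench import r
import cv2
print(r.get_state(), r.tcp_to_grasp)
for n in ["scene","side"]:
    d=r.get_image(n); cv2.imwrite(f"pics/{n}0.png",d["color"][:,:,::-1]); print({k:v for k,v in d.items() if k!="color"})
E
```

```text
pics
{'time': 0.0, 'q': array([ 1.31248343,  0.50830988, -0.23753214,  1.50111547,  0.12571412,
        1.14890632, -0.15477106]), 'joint_velocities': array([-0.00022399, -0.00068206,  0.00227727,  0.00028603, -0.00092493,
        0.00012578,  0.00022429]), 'joint_torque': array([ 9.60416685e-06, -6.20600367e+01, -2.18669124e+00, -2.49661142e+01,
        1.25765515e-02,  1.19468549e-02,  8.98353562e-06]), 'tool_pos': array([ 222.15009984, -583.65678251,  230.45328508]), 'tool_rot': array([-8.55079768e-04,  9.83495109e-01,  1.80932601e-01, -1.80168564e-04]), 'ft_force': array([0.18335023, 0.46278615, 0.19560196]), 'torque': array([ 0.02189473, -0.02058818,  0.00574427]), 'gripper_force': 0.0, 'grip_width': 85.43481237313468} 18.700000000000003
{'fx': 421.0492209119818, 'fy': 421.0492209119818, 'cx': 325.22436433759884, 'cy': 203.98504889051844, 'dist': array([0.03497336, 0.        , 0.        , 0.        , 0.        ]), 'rvec': array([ 1.37486939, -2.26256901,  0.8134624 ]), 'tvec': array([231.64517624, 423.07576421, 756.486221  ])}
{'fx': 418.9920397700017, 'fy': 418.9920397700017, 'cx': 321.4692557349024, 'cy': 203.31136998361274, 'dist': array([0.00964688, 0.        , 0.        , 0.        , 0.        ]), 'rvec': array([ 0.56307655, -2.52009211,  1.34378753]), 'tvec': array([446.61686159, 222.66120055, 873.00110246])}
```

View pics/scene0.png

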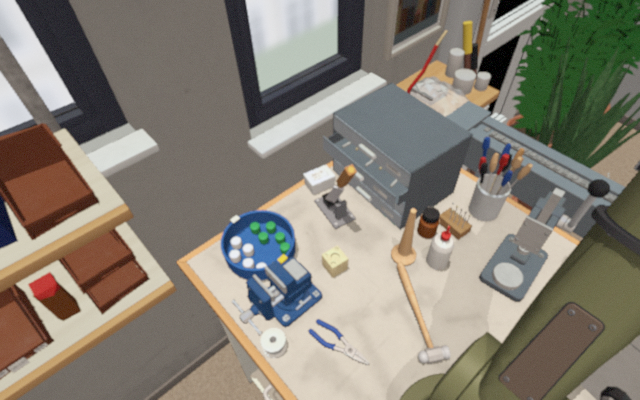

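View pics/side0.png

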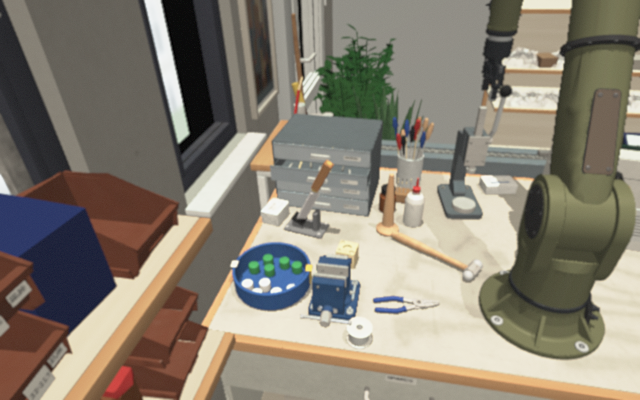

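Scene: tub at (258,245) with the yellow mark near (282,259) and white near (234,219), vise beside it, rest at (335,207), handle top at (347,172). In the side view the tub is at (272,275), marks at (308,268) and (235,264), and the handle top is at (326,165). Zooming in to get accurate pixels.

```bash
cat > h.py <<'E'
import numpy as np, cv2
from scipy.spatial.transform import Rotation as R
def cam(d):
    return np.array([[d["fx"],0,d["cx"]],[0,d["fy"],d["cy"]],[0,0,1.]]),d["dist"],cv2.Rodrigues(d["rvec"])[0],d["tvec"]
def proj(d,P):
    K,D,_,_=cam(d); return cv2.projectPoints(np.atleast_2d(np.float64(P)),d["rvec"],d["tvec"],K,D)[0][:,0]
def onz(d,px,z):
    K,D,M,t=cam(d); u=cv2.undistortPoints(np.float64(px).reshape(-1,1,2),K,D)[:,0]
    v=np.c_[u,np.ones(len(u))]@M; c=-M.T@t; return c+v*((z-c[2])/v[:,2:])
def ray(d,px):
    K,D,M,t=cam(d); u=cv2.undistortPoints(np.float64(px).reshape(-1,1,2),K,D)[0,0]
    v=M.T@np.r_[u,1]; return -M.T@t, v/np.linalg.norm(v)
def tri(obs): # [(d,px),...]
    A=np.zeros((3,3));b=np.zeros(3)
    for d,p in obs:
        c,v=ray(d,p);Q=np.eye(3)-np.outer(v,v);A+=Q;b+=Q@c
    return np.linalg.solve(A,b)
E
python3 - <<'E'
from bench import r
import cv2,pickle
D={n:r.get_image(n) for n in ["scene","side"]}; pickle.dump(D,open("d0.pkl","wb"))
a=cv2.resize(D["scene"]["color"][155:305,215:365],(600,600),interpolation=cv2.INTER_CUBIC)
b=cv2.resize(D["side"]["color"][155:305,220:370],(600,600),interpolation=cv2.INTER_CUBIC)
cv2.imwrite("pics/c1.png",a[:,:,::-1]);cv2.imwrite("pics/c2.png",b[:,:,::-1])
E
```

```text
(no output)
```

View pics/c1.png

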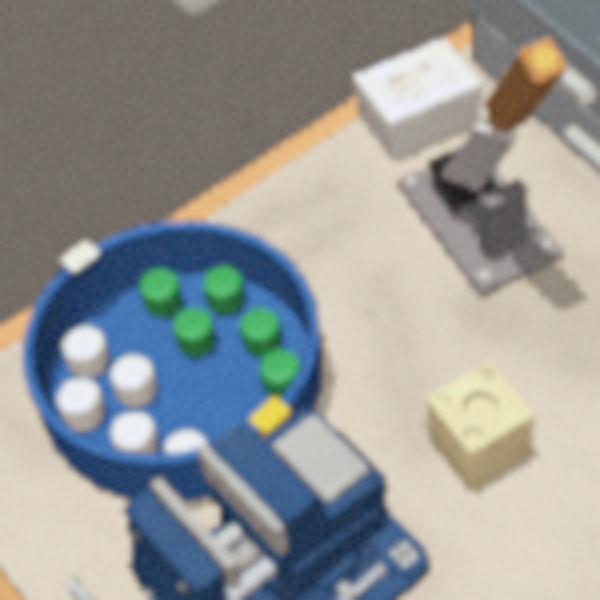

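View pics/c2.png

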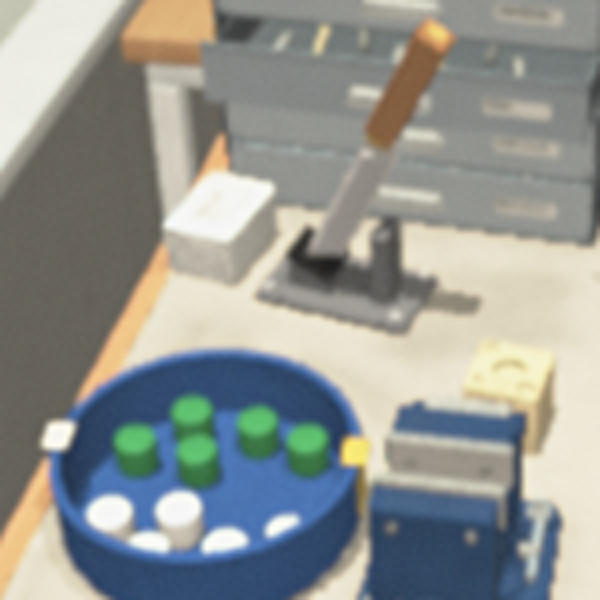

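Run:
```python
from h import *
import pickle
D=pickle.load(open("d0.pkl","rb"));S,T=D["scene"],D["side"]
s=lambda u,v:(215+(u+.5)/4-.5,155+(v+.5)/4-.5)
t=lambda u,v:(220+(u+.5)/4-.5,155+(v+.5)/4-.5)
np.set_printoptions(precision=1,suppress=True)
def two(n,a,b):
    P=tri([(S,s(*a)),(T,t(*b))]); print(n,P,"res",proj(S,P)[0]-s(*a),proj(T,P)[0]-t(*b)); return P
y=two("yellow",(270,414),(354,451)); w=two("white",(80,257),(59,436)); print("mid",(y+w)/2,np.linalg.norm(y-w),np.degrees(np.arctan2(*(y-w)[1::-1])))
from scipy.optimize import least_squares
for d,f,pts in((S,s,[(27,350),(75,265),(180,224),(260,243),(322,330)]),(T,t,[(53,465),(100,384),(190,352),(290,365),(345,410)])):
    P=onz(d,[f(*p) for p in pts],53); q=least_squares(lambda c:np.hypot(*(P[:,:2]-c).T)-86,P[:,:2].mean(0)); print("tub",q.x,q.fun)
e=two("end",(546,60),(436,38)); j=two("junction",(505,112),(381,141)); a=(e-j)/np.linalg.norm(e-j);print(a,np.linalg.norm(e-j),"tilt",np.arccos(a[2]),"tip",e-200*a,"az",np.degrees(np.arctan2(a[1],a[0])))
for n,a_,b_ in(("c1",(402,183),(258,293)),("c2",(485,290),(405,328)),("c3",(560,250),(437,283)),("block",(482,402),(512,372)),("wbox",(418,75),(222,200)),("vise",(330,452),(450,455)),("visetop",(315,420),(420,410))): two(n,a_,b_)
```

```text
yellow [464.5 130.5  52.1] res [0. 0.] [-0. -0.]
white [620.5 188.1  52.8] res [0.1 0.2] [-0.2 -0.2]
mid [542.5 159.3  52.4] 166.24425548606393 -159.71670139279883
tub [536.9 159.8] [-1.1  0.2  1.2 -1.6 -0. ]
tub [540.4 164.9] [-4.5  1.2  1.1 -1.8 -2.6]
end [504.8 -65.  204.4] res [0.2 0.5] [-0.3 -0.3]
junction [544.2 -62.8 125. ] res [0.3 1. ] [-0.7 -0.7]
[-0.4 -0.   0.9] 88.68145656747836 tilt 0.46064526537380923 tip [593.6 -60.2  25.3] az -176.91328656697985
c1 [621.1 -27.6   3.8] res [0. 0.] [-0. -0.]
c2 [515.5 -34.2   4.3] res [0.1 0.4] [-0.3 -0.3]
c3 [521.3 -92.6   1. ] res [0.3 1.1] [-0.8 -0.8]
block [419.6  18.5  41.3] res [0.3 1.1] [-0.8 -0.7]
wbox [668.7 -64.9  44. ] res [0.1 0.4] [-0.3 -0.3]
vise [418.3 112.9  56.5] res [0.6 2.1] [-1.6 -1.5]
visetop [430.8 115.6  81.9] res [-0. -0.] [0. 0.]
```

```bash
cat >> h.py <<'E'
def rot(st): w,x,y,z=st["tool_rot"]; return R.from_quat([x,y,z,w])
def plan(st,pos,M=None):
    """shift cm / rotvec in present tool axes to reach TCP pos (mm) and rotation matrix M"""
    R0=rot(st); return (R0.inv().apply(np.array(pos)-st["tool_pos"])/10).round(2), (R0.inv()*R.from_matrix(M)).as_rotvec().round(3) if M is not None else None
A=np.array([-np.sin(.45)*np.cos(.061),-np.sin(.45)*np.sin(.061),np.cos(.45)])   # stick axis at home
def frame(a):  # tool looks down -a, y level towards world -y
    z=-a/np.linalg.norm(a); y=np.cross(z,[1,0,0.]); y=np.cross([0,0,1.],z) if abs(z[2])<.99 else y
    y/=np.linalg.norm(y); y*=-np.sign(y[1]); return np.c_[np.cross(y,z),y,z]
E
python3 - <<'E'
from h import *
from bench import r
import pickle
D=pickle.load(open("d0.pkl","rb"));S,T=D["scene"],D["side"]
np.set_printoptions(precision=1,suppress=True)
for n,a,b in(("conetop",(410,211),(388,178)),("cabL",(374,84),(283,119)),("cabfrontTop",(408,158),(379,124)),("cabfrontL",(332,137),(275,148)),("pens",(508,137),(418,118)),("glass",(598,188),(505,90)),("bottletop",(444,234),(416,184))):
    P=tri([(S,a),(T,b)]);print(n,P,proj(S,P)[0]-a,proj(T,P)[0]-b)
print("cab corner",onz(S,[(403,216)],0),onz(T,[(370,210)],0))
st=r.get_state();print("tcp px",proj(S,st["tool_pos"]),proj(T,st["tool_pos"]))
np.set_printoptions(precision=3,suppress=True)
g=np.array([518,-64.5,182.]); M=frame(A); print(M)
t=g-18.7*A
for k in(0,90): print(t+k*A, plan(st,t+k*A,M))
E
```

```text
conetop [ 379.1 -139.3  156.3] [0.2 0.6] [-0.4 -0.4]
cabL [ 754.1 -275.1  200.7] [0.3 1. ] [-0.6 -0.7]
cabfrontTop [ 405.2 -128.5  296.5] [-0.1 -0.3] [0.2 0.2]
cabfrontL [655.2 -89.5 192.7] [-2.7 -6.3] [4.5 4.6]
pens [ 390.3 -392.9  228.5] [1.9 7.6] [-3.9 -4.6]
glass [ 165.8 -315.5  347.5] [-0.1 -0.2] [0.1 0.1]
bottletop [ 316.  -185.9  126.1] [-0.3 -0.9] [0.6 0.5]
cab corner [[ 470.7 -206.1   -0. ]] [[ 442.7 -205.8    0. ]]
tcp px [[642.8 162.5]] [[486.4  98.7]]
[[ 0.899  0.061  0.434]
 [ 0.055 -0.998  0.027]
 [ 0.435 -0.    -0.9  ]]
[526.119 -64.004 165.162] (array([ 46.9 , -37.76,   6.6 ]), array([-0.069,  0.447,  0.297]))
[487.045 -66.391 246.202] (array([ 43.16, -38.94,  -1.5 ]), array([-0.069,  0.447,  0.297]))
```

```bash
python3 -m crank '[[[0,0,0],[0,0,-4],0.5],[[0,0,0],[0,0,-8],0.5],[[0,0,0],[0,0,-12],0.5],[[0,0,0],[0,0,-16],0.5],[[0,0,0],[0,0,-20],0.5]]' 
python3 -m crank '[[[0,0,0],[2.9,-2.6,0],0.5],[[0,0,0],[5.8,-5.2,0],0.5],[[0,0,0],[8.7,-7.8,0],0.5],[[0,0,0],[11.6,-10.4,0],0.5],[[0,0,0],[14.5,-13.0,0],0.5]]'
```

```text
time: 0.62
tool_pos: [222.1, -583.6, 433.3]
tool_rot: [0.0, 0.984, 0.181, 0.0]
ft_force: [1.4, -1.3, -0.4]
grip_width: 42.8
gripper_force: 0.0
time: 1.03
tool_pos: [312.0, -409.2, 431.2]
tool_rot: [0.0, 0.984, 0.181, -0.0]
ft_force: [1.1, 0.3, 0.1]
grip_width: 42.7
gripper_force: 0.0
```

```bash
python3 -m crank '[[[0,0,0],[2.9,-2.6,0],0.5],[[0,0,0],[5.8,-5.2,0],0.5],[[0,0,0],[8.7,-7.8,0],0.5],[[0,0,0],[11.6,-10.4,0],0.5],[[0,0,0],[14.5,-13.0,0],0.5]]' 
python3 -m crank '[[[0,0,0],[2.9,-2.6,0],0.5],[[0,0,0],[5.8,-5.2,0],0.5],[[0,0,0],[8.7,-7.8,0],0.5],[[0,0,0],[11.6,-10.4,0],0.5],[[0,0,0],[14.5,-13.0,0],0.5]]'
python3 - <<'E'
from h import *
from bench import r
st=r.get_state();t=np.array([518,-64.5,182.])-18.7*A
print(st["tool_pos"],rot(st).as_matrix(),plan(st,t+95*A,frame(A)),st["q"])
E
```

```text
time: 1.45
tool_pos: [401.2, -236.0, 431.4]
tool_rot: [0.0, 0.984, 0.181, 0.0]
ft_force: [0.6, -0.5, -0.3]
grip_width: 43.0
gripper_force: 0.0
time: 1.87
tool_pos: [490.5, -63.0, 431.4]
tool_rot: [0.0, 0.984, 0.181, 0.0]
ft_force: [1.3, -1.0, -0.9]
grip_width: 42.7
gripper_force: 0.0
[490.46138228 -63.04327748 431.427073  ] [[ 9.34700578e-01  3.55435981e-01  3.03590398e-04]
 [ 3.55436065e-01 -9.34700550e-01 -2.92451169e-04]
 [ 1.79818444e-04  3.81261253e-04 -9.99999911e-01]] (array([-0.65,  0.12, 18.07]), array([-0.068,  0.446,  0.297])) [ 0.49982403  0.22038725 -0.56178048  1.42327439  0.11711672  1.53093157
 -1.26304838]
```

```bash
python3 -m crank '[[[-0.014,0.09,0.06],[-0.1,0,3],0.5],[[-0.027,0.18,0.12],[-0.2,0,6],0.5],[[-0.041,0.27,0.18],[-0.4,0.1,9],0.5],[[-0.054,0.36,0.24],[-0.5,0.1,12],0.5],[[-0.068,0.446,0.297],[-0.65,0.12,15],0.5]]'
python3 - <<'E'
from h import *
from bench import r
import pickle
st=r.get_state();t=np.array([518,-64.5,182.])-18.7*A
print(st["tool_pos"],rot(st).as_matrix(),plan(st,t+95*A,frame(A)))
D={n:r.get_image(n) for n in ["wrist","scene","side"]};pickle.dump((st,D),open("d1.pkl","wb"))
tip=np.array([593,-60.2,30]); pt=[tip+k*A for k in(200,172,115,60)]
for n in D: print(n,proj(D[n],pt).round(1).tolist())
cv2.imwrite("pics/w1.png",D["wrist"]["color"][:,:,::-1])
E
```

```text
time: 2.28
tool_pos: [485.4, -67.4, 290.4]
tool_rot: [-0.007, 0.977, 0.041, 0.208]
ft_force: [1.4, 1.3, -0.4]
grip_width: 42.8
gripper_force: 0.0
[485.36539617 -67.38868213 290.40750854] [[ 0.91018641  0.08372881  0.40564785]
 [ 0.0779792  -0.99648179  0.03071293]
 [ 0.40679225  0.0036776  -0.91351329]] (array([-1.65, -0.1 ,  3.61]), array([-0.006,  0.031,  0.022]))
wrist [[319.0, 229.3], [319.3, 216.2], [319.8, 196.3], [320.2, 182.6]]
scene [[351.3, 167.7], [347.9, 172.5], [341.6, 181.4], [336.2, 189.1]]
side [[327.9, 161.5], [323.3, 169.9], [314.6, 186.3], [306.7, 201.0]]
```

View pics/w1.png

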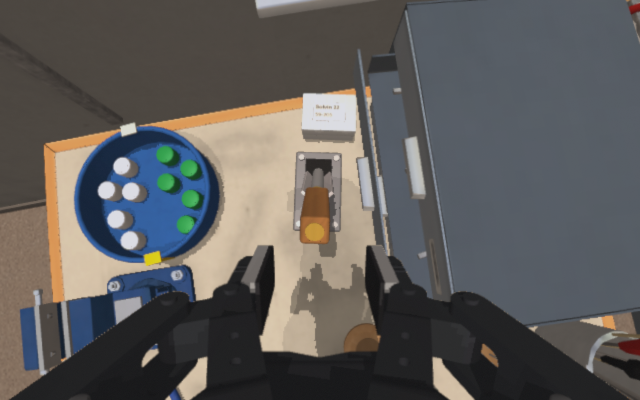

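The wrist view shows the handle's end at (314,232), predicted (319,229), the rest's corners at (295,153), (341,153), (294,231) and (340,232), the tub marks at yellow (152,258) and white (128,130), and the cabinet clear to the right. I'll refine using these.

Run:
```python
from h import *
import pickle
D=pickle.load(open("d0.pkl","rb"));S,T=D["scene"],D["side"];st,E=pickle.load(open("d1.pkl","rb"));W=E["wrist"]
s=lambda u,v:(215+(u+.5)/4-.5,155+(v+.5)/4-.5)
t=lambda u,v:(220+(u+.5)/4-.5,155+(v+.5)/4-.5)
np.set_printoptions(precision=2,suppress=True)
def three(n,a,b,c):
    P=tri([(S,s(*a)),(T,t(*b)),(W,c)]); print(n,P,*[(proj(d,P)[0]-q) for d,q in((S,s(*a)),(T,t(*b)),(W,c))]); return P
e=three("end",(546,60),(436,38),(314,232))
y=three("y",(270,414),(354,451),(152,258)); w=three("w",(80,257),(59,436),(128.5,130)); print((y+w)/2,np.degrees(np.arctan2(*(y-w)[1::-1])),np.linalg.norm(y-w))
print("on53",onz(W,[(152,258),(128.5,130)],53))
c=onz(W,[(295,153),(341,153),(294,231),(340,232.5)],6);print(c,c.mean(0), np.degrees(np.arctan2(*(c[0]+c[1]-c[2]-c[3])[1::-1])))
print("end@210",onz(W,[(314,232)],208),"shaft",onz(W,[(318,172)],80))
# segmentation of tub by blue rim circle at wrist
hsv=cv2.cvtColor(W["color"],cv2.COLOR_RGB2HSV); m=cv2.inRange(hsv,(100,120,40),(125,255,255)); m[:,230:]=0;m[262:]=0
ys,xs=np.nonzero(m); P=cv2.convexHull(np.c_[xs,ys].astype(np.int32))[:,0]; P=P[P[:,1]<245]
from scipy.optimize import least_squares
X=onz(W,P,53); q=least_squares(lambda c:np.hypot(*(X[:,:2]-c[:2]).T)-86,[541,160],loss="soft_l1"); print("tub",q.x,np.round(q.fun,1).min(),np.round(q.fun,1).max())
```

```text
end [503.76 -62.94 205.97] [-0.4   0.57] [-0.26 -0.44] [1.26 0.67]
y [464.35 131.25  53.05] [-0.31 -0.02] [-0.11 -0.1 ] [0.51 0.53]
w [621.07 188.06  52.53] [0.03 0.07] [-0.35 -0.19] [0.18 0.54]
[542.71 159.66  52.79] -160.0738411070175 166.69813175595115
on53 [[464.92 132.    53.  ]
 [621.62 188.13  53.  ]]
[[622.17 -22.4    6.  ]
 [627.55 -86.14   6.  ]
 [514.3  -31.27   6.  ]
 [517.47 -92.95   6.  ]] [570.37 -58.19   6.  ] 4.115691693133555
end@210 [[504.07 -62.01 208.  ]] shaft [[579.92 -58.23  80.  ]]
tub [542.17 156.23] -1.2 9.5
```

```bash
sed -i 's/\.061/.07/g' h.py
python3 - <<'E'
from h import *
from bench import r
st=r.get_state();t=np.array([516,-61.6,183.3])-18.7*A
print(t); 
for k in(60,0): print(plan(st,t+k*A,frame(A)))
E
```

```text
[524.11393568 -61.03109499 166.46163919]
(array([-1.06, -0.22,  6.82]), array([-0.006,  0.045,  0.017]))
(array([-0.79, -0.18, 12.81]), array([-0.006,  0.045,  0.017]))
```

```bash
python3 -m crank '[[[0,0,0],[0,0,0],0.5],[[0,0,0],[0,0,0],0.5]]'
python3 - <<'E'
from h import *
from bench import r
st=r.get_state();t=np.array([516,-61.6,183.3])-18.7*A
for k in(60,0): print(plan(st,t+k*A,frame(A)))
E
```

```text
time: 2.6
tool_pos: [488.9, -66.9, 293.8]
tool_rot: [-0.007, 0.977, 0.044, 0.207]
ft_force: [0.5, 0.1, 0.8]
grip_width: 42.6
gripper_force: 0.0
(array([-2.1 , -0.35,  7.09]), array([-0.005,  0.032,  0.019]))
(array([-1.91, -0.32, 13.09]), array([-0.005,  0.032,  0.019]))
```

```bash
python3 -m crank '[[[0,0.02,0.01],[-0.9,-0.15,2.3],0.5],[[-0.005,0.032,0.019],[-1.8,-0.3,4.7],0.5],[[-0.005,0.032,0.019],[-2.1,-0.35,7.1],0.5],[[-0.005,0.032,0.019],[-2.1,-0.35,7.1],0.5],[[-0.005,0.032,0.019],[-2.1,-0.35,7.1],0.5]]'
python3 - <<'E'
from h import *
from bench import r
st=r.get_state();t=np.array([516,-61.6,183.3])-18.7*A
print(plan(st,t,frame(A)))
W=r.get_image("wrist"); e=np.array([503.7,-62.4,208.5]);print(proj(W,[e]))
cv2.imwrite("pics/w2.png",W["color"][:,:,::-1])
E
```

```text
time: 3.02
tool_pos: [497.1, -62.3, 218.5]
tool_rot: [-0.009, 0.975, 0.034, 0.221]
ft_force: [-0.5, -0.4, 0.0]
grip_width: 43.0
gripper_force: 0.0
(array([0.2 , 0.07, 5.86]), array([-0.001,  0.003, -0.   ]))
[[320.6915887  249.07593952]]
```

View pics/w2.png

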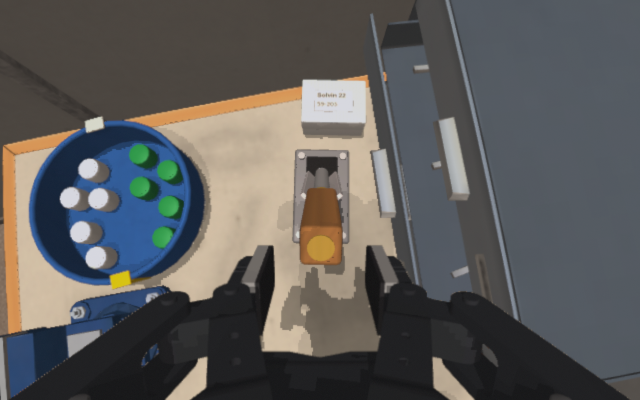

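The handle end sits at (320,248) against the predicted (320.7,249), centred between the fingers. Advancing to grasp.

```bash
python3 -m crank '[[[0,0,0],[0.1,0.05,2],0.5],[[0,0,0],[0.2,0.05,4],0.5],[[0,0,0],[0.2,0.05,5.4],0.5],[[0,0,0],[0.2,0.05,5.9],0.5],[[0,0,0],[0.2,0.05,5.9],0.5]]' 120;  python3 -m crank '[[[0,0,0],[0,0,0],0],[[0,0,0],[0,0,0],0],[[0,0,0],[0,0,0],0],[[0,0,0],[0,0,0],0],[[0,0,0],[0,0,0],0]]' 120
python3 - <<'E'
from h import *
from bench import r
st=r.get_state();t=np.array([516,-61.6,183.3])-18.7*A
print(plan(st,t,frame(A)))
E
```

```text
time: 3.48
tool_pos: [523.7, -61.4, 166.0]
tool_rot: [-0.008, 0.975, 0.033, 0.222]
ft_force: [-0.1, 0.8, -0.4]
grip_width: 42.7
gripper_force: 0.0
time: 3.9
tool_pos: [523.0, -61.5, 166.7]
tool_rot: [-0.008, 0.974, 0.033, 0.223]
ft_force: [-4.0, 0.2, 6.8]
grip_width: 20.8
gripper_force: 117.0
(array([ 0.09, -0.04,  0.07]), array([ 0.001,  0.001, -0.002]))
```

```bash
python3 -m crank '[[[0,0,0],[0,0,-1],0],[[0,0,0],[0,0,-3],0],[[0,0,0],[0,0,-6],0],[[0,0,0],[0,0,-9.5],0],[[0,0,0],[0,0,-13],0]]'
python3 - <<'E'
from h import *
open("h.py","a").write('''
TUB=np.array([542.5,159.5,6.]); c,s_=np.cos(np.radians(19.9)),np.sin(np.radians(19.9))
MV=np.array([[c,s_,0],[s_,-c,0],[0,0,-1.]]); TX=np.array([-c,-s_,0]); TY=np.array([s_,-c,0])
def tubxy(st): # tip in tub frame assuming 153.3 mm below TCP on tool axis
    p=st["tool_pos"]+153.3*rot(st).as_matrix()[:,2]-TUB; return np.array([p@TX,p@TY,p[2]]).round(1)
HOME=np.array([523.9,-61.3,166.2])
''')
E
python3 - <<'E'
from h import *
from bench import r
st=r.get_state(); print(st["tool_pos"],st["grip_width"],st["gripper_force"])
print(plan(st,TUB+37*TX+[0,0,153.3+110],MV))
E
```

```text
time: 4.32
tool_pos: [465.6, -64.5, 283.6]
tool_rot: [-0.009, 0.975, 0.034, 0.221]
ft_force: [-0.2, -3.0, -1.0]
grip_width: 20.7
gripper_force: 118.3
[465.63254694 -64.51510954 283.5607347 ] 20.697666580008217 118.31385970115662
(array([  4.49, -20.79,   3.77]), array([ 0.06 , -0.443, -0.273]))
```

```bash
python3 -m crank '[[[0.012,-0.089,-0.055],[0.9,-4,0.7],0],[[0.024,-0.177,-0.109],[1.8,-8,1.5],0],[[0.036,-0.266,-0.164],[2.7,-12.2,2.2],0],[[0.048,-0.354,-0.218],[3.6,-16.4,3],0],[[0.06,-0.443,-0.273],[4.5,-20.8,3.7],0]]'; python3 -m crank '[[[0,0,0],[0,0,0],0],[[0,0,0],[0,0,0],0]]'
python3 - <<'E'
from h import *
from bench import r
st=r.get_state()
print(tubxy(st),plan(st,TUB+37*TX+[0,0,153.3+25],MV))
import pickle
D={n:r.get_image(n) for n in("scene","side")}
tip=TUB+37*TX+[0,0,tubxy(st)[2]]
print(tip,[proj(D[n],[tip,tip+[0,0,115]]).tolist() for n in D])
a,b=[cv2.resize(D[n]["color"][100:300,200:350],(400,533)) for n in D]
cv2.imwrite("pics/t1.png",np.hstack([a,b])[:,:,::-1])
E
```

```text
time: 4.73
tool_pos: [506.0, 128.8, 270.8]
tool_rot: [0.002, 0.985, 0.171, -0.001]
ft_force: [1.1, -0.7, -0.1]
grip_width: 20.9
gripper_force: 118.3
time: 4.9
tool_pos: [505.4, 132.7, 267.9]
tool_rot: [-0.001, 0.985, 0.175, -0.002]
ft_force: [-0.6, -0.6, -1.5]
grip_width: 20.8
gripper_force: 118.4
[ 44.3  12.  108.6] (array([ 0.72, -1.22,  8.37]), array([-0.003,  0.002,  0.005]))
[507.7093393  146.90595664 114.6       ] [[[264.7328487628939, 230.6612326860979], [257.4537021471306, 196.01912127127898]], [[285.3652021559976, 244.39244631795566], [281.3271423556134, 198.9932887632986]]]
```

View pics/t1.png

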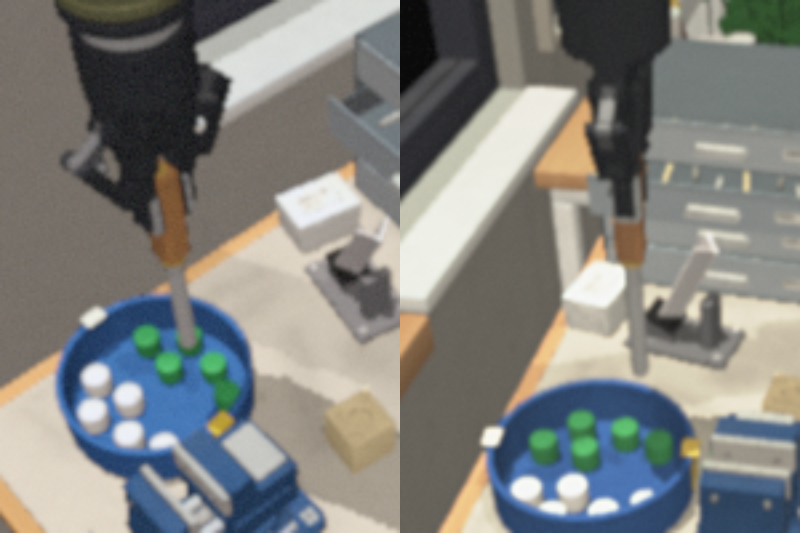

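The stick hangs straight in the grip: tip at scene (270.5,229.4) and side (290,240). The stones and rest are undisturbed. Checking the tip against the kinematics.

```bash
python3 - <<'E'
from h import *
import pickle
from bench import r
D=pickle.load(open("d0.pkl","rb"))
P=tri([(D["scene"],(270.3,229.6)),(D["side"],(289.8,240))]);q=P-TUB;print(P,q@TX,q@TY,q[2])
print(proj(D["scene"],P),proj(D["side"],P))
E
python3 -m crank '[[[0,0,0.005],[0.2,-0.3,2],0],[[0,0,0.005],[0.5,-0.7,4],0],[[0,0,0.005],[0.7,-1.2,6],0],[[0,0,0.005],[0.7,-1.2,8],0],[[0,0,0.005],[0.7,-1.2,8.5],0]]';  python3 -m crank '[[[0,0,0],[0,0,0],0],[[0,0,0],[0,0,0],0]]'
python3 -c "
from h import *;from bench import r
st=r.get_state();print(tubxy(st),rot(st).as_matrix())"
```

```text
[502.16155307 135.76314295 119.43698656] 46.0093034318673 8.589102434440145 113.43698655880523
[[270.17714056 229.23087922]] [[290.07863948 240.28277972]]
time: 5.42
tool_pos: [506.6, 138.8, 183.4]
tool_rot: [0.002, 0.986, 0.168, -0.0]
ft_force: [-0.2, -0.3, -0.8]
grip_width: 20.4
gripper_force: 118.6
time: 5.58
tool_pos: [508.4, 140.8, 186.1]
tool_rot: [0.001, 0.986, 0.168, 0.001]
ft_force: [-0.4, 0.7, -0.6]
grip_width: 20.9
gripper_force: 118.6
[38.1  6.3 26.8] [[ 0.94334101  0.33181255  0.00285764]
 [ 0.33181786 -0.94334207 -0.00162735]
 [ 0.00215576  0.00248336 -0.99999459]]
```

```bash
python3 -m crank '[[[0,0,0.01],[0,-0.2,0.5],0],[[0,0,0.01],[0,-0.4,1],0],[[0,0,0.01],[0,-0.6,1.5],0],[[0,0,0.01],[0,-0.6,2],0],[[0,0,0.01],[0,-0.6,2.2],0]]';  python3 -m crank '[[[0,0,0],[0,0,0],0],[[0,0,0],[0,0,0.2],0],[[0,0,0],[0,0,0.2],0],[[0,0,0],[0,0,0.4],0],[[0,0,0],[0,0,0.4],0]]'
python3 -c "
from h import *;from bench import r
st=r.get_state();print(tubxy(st))"
```

```text
time: 6.0
tool_pos: [505.7, 148.0, 161.9]
tool_rot: [0.001, 0.986, 0.165, -0.0]
ft_force: [-0.4, -0.4, -1.3]
grip_width: 20.9
gripper_force: 118.6
time: 6.42
tool_pos: [506.5, 148.2, 159.2]
tool_rot: [0.001, 0.986, 0.165, 0.001]
ft_force: [-1.1, -0.9, 3.5]
grip_width: 20.9
gripper_force: 119.7
[37.5 -1.4 -0.1]
```

Floor contact felt (about 4 N up, tip z ≈ 0). Raising it 3 mm and starting the first clockwise quarter.

```bash
cat > s.py <<'E'
from h import *;from bench import r
st=r.get_state();print("TIP",tubxy(st),"F",st["ft_force"].round(1),"T",st["torque"].round(2))
E
python3 -m crank '[[[0,0,0],[0.05,-0.58,-0.3],0],[[0,0,0],[0.18,-1.14,-0.3],0],[[0,0,0],[0.4,-1.68,-0.3],0],[[0,0,0],[0.71,-2.17,-0.3],0],[[0,0,0],[1.08,-2.62,-0.3],0]]'|grep force; python3 s.py
python3 -m crank '[[[0,0,0],[0.44,-0.38,0],0],[[0,0,0],[0.94,-0.68,0],0],[[0,0,0],[1.47,-0.9,0],0],[[0,0,0],[2.04,-1.04,0],0],[[0,0,0],[2.62,-1.08,0],0]]'|grep force; python3 s.py
```

```text
ft_force: [0.7, 0.1, -1.6]
gripper_force: 118.5
TIP [ 26.6 -28.3   2.4] F [ 0.7  0.1 -1.6] T [ 0.01  0.02 -0.  ]
ft_force: [-0.5, -0.5, -1.0]
gripper_force: 118.4
TIP [ -0.2 -38.    2.3] F [-0.5 -0.5 -1. ] T [ 0.    0.12 -0.05]
```

```bash
python3 -m crank '[[[0,0,0],[0.58,0.05,0],0],[[0,0,0],[1.14,0.18,0],0],[[0,0,0],[1.68,0.4,0],0],[[0,0,0],[2.17,0.71,0],0],[[0,0,0],[2.62,1.08,0],0]]'|grep force; python3 s.py
python3 -m crank '[[[0,0,0],[0.38,0.44,0],0],[[0,0,0],[0.68,0.94,0],0],[[0,0,0],[0.9,1.47,0],0],[[0,0,0],[1.04,2.04,0],0],[[0,0,0],[1.08,2.62,0],0]]'|grep force; python3 s.py
```

```text
ft_force: [0.1, 0.2, -1.7]
gripper_force: 118.4
TIP [-26.1 -26.    2.4] F [ 0.1  0.2 -1.7] T [0.06 0.07 0.  ]
ft_force: [0.0, 0.3, -2.6]
gripper_force: 118.5
TIP [-36.    0.6   2.4] F [ 0.   0.3 -2.6] T [0.02 0.07 0.  ]
```

```bash
python3 -m crank '[[[0,0,0],[-0.05,0.58,0],0],[[0,0,0],[-0.18,1.14,0],0],[[0,0,0],[-0.4,1.68,0],0],[[0,0,0],[-0.71,2.17,0],0],[[0,0,0],[-1.08,2.62,0],0]]'|grep force; python3 s.py
python3 -m crank '[[[0,0,0],[-0.44,0.38,0],0],[[0,0,0],[-0.94,0.68,0],0],[[0,0,0],[-1.47,0.9,0],0],[[0,0,0],[-2.04,1.04,0],0],[[0,0,0],[-2.62,1.08,0],0]]'|grep force; python3 s.py
```

```text
ft_force: [1.1, 2.3, -1.0]
gripper_force: 118.4
TIP [-24.4  26.4   2.5] F [ 1.1  2.3 -1. ] T [ 0.75 -0.07  0.01]
ft_force: [0.4, 0.3, -1.2]
gripper_force: 118.5
TIP [ 2.2 36.4  2.6] F [ 0.4  0.3 -1.2] T [ 0.21 -0.03 -0.  ]
```

```bash
python3 -m crank '[[[0,0,0],[-0.58,-0.05,0],0],[[0,0,0],[-1.14,-0.18,0],0],[[0,0,0],[-1.68,-0.4,0],0],[[0,0,0],[-2.17,-0.71,0],0],[[0,0,0],[-2.62,-1.08,0],0]]'|grep force; python3 s.py
python3 -m crank '[[[0,0,0],[-0.38,-0.44,0],0],[[0,0,0],[-0.68,-0.94,0],0],[[0,0,0],[-0.9,-1.47,0],0],[[0,0,0],[-1.04,-2.04,0],0],[[0,0,0],[-1.08,-2.62,0],0]]'|grep force; python3 s.py
```

```text
ft_force: [2.6, 0.6, -0.2]
gripper_force: 118.6
TIP [28.4 25.   2.4] F [ 2.6  0.6 -0.2] T [ 0.1  -0.65  0.01]
ft_force: [-0.1, 0.1, -2.0]
gripper_force: 118.4
TIP [38.5 -2.   2.4] F [-0.1  0.1 -2. ] T [-0.04 -0.09  0.02]
```

One turn done with low forces. Second turn.

```bash
python3 -m crank '[[[0,0,0],[0.05,-0.58,0],0],[[0,0,0],[0.18,-1.14,0],0],[[0,0,0],[0.4,-1.68,0],0],[[0,0,0],[0.71,-2.17,0],0],[[0,0,0],[1.08,-2.62,0],0]]'|grep force; python3 s.py
python3 -m crank '[[[0,0,0],[0.44,-0.38,0],0],[[0,0,0],[0.94,-0.68,0],0],[[0,0,0],[1.47,-0.9,0],0],[[0,0,0],[2.04,-1.04,0],0],[[0,0,0],[2.62,-1.08,0],0]]'|grep force; python3 s.py
```

```text
ft_force: [0.1, -1.1, -0.3]
gripper_force: 118.7
TIP [ 26.8 -28.4   2.3] F [ 0.1 -1.1 -0.3] T [-0.18 -0.01 -0.05]
ft_force: [-0.9, -0.4, -2.2]
gripper_force: 118.7
TIP [ -0.1 -38.1   2.3] F [-0.9 -0.4 -2.2] T [-0.15  0.22 -0.01]
```

```bash
python3 -m crank '[[[0,0,0],[0.58,0.05,0],0],[[0,0,0],[1.14,0.18,0],0],[[0,0,0],[1.68,0.4,0],0],[[0,0,0],[2.17,0.71,0],0],[[0,0,0],[2.62,1.08,0],0]]'|grep force; python3 s.py
python3 -m crank '[[[0,0,0],[0.38,0.44,0],0],[[0,0,0],[0.68,0.94,0],0],[[0,0,0],[0.9,1.47,0],0],[[0,0,0],[1.04,2.04,0],0],[[0,0,0],[1.08,2.62,0],0]]'|grep force; python3 s.py
```

```text
ft_force: [-0.9, -0.1, -1.0]
gripper_force: 118.7
TIP [-26.  -26.2   2.3] F [-0.9 -0.1 -1. ] T [ 0.03  0.26 -0.01]
ft_force: [0.8, -0.3, -1.6]
gripper_force: 118.8
TIP [-36.2   0.7   2.5] F [ 0.8 -0.3 -1.6] T [ 0.03  0.04 -0.03]
```

```bash
python3 -m crank '[[[0,0,0],[-0.05,0.58,0],0],[[0,0,0],[-0.18,1.14,0],0],[[0,0,0],[-0.4,1.68,0],0],[[0,0,0],[-0.71,2.17,0],0],[[0,0,0],[-1.08,2.62,0],0]]'|grep force; python3 s.py
python3 -m crank '[[[0,0,0],[-0.44,0.38,0],0],[[0,0,0],[-0.94,0.68,0],0],[[0,0,0],[-1.47,0.9,0],0],[[0,0,0],[-2.04,1.04,0],0],[[0,0,0],[-2.62,1.08,0],0]]'|grep force; python3 s.py
```

```text
ft_force: [-0.2, -0.1, -1.3]
gripper_force: 118.8
TIP [-24.3  26.6   2.5] F [-0.2 -0.1 -1.3] T [ 0.01  0.01 -0.02]
ft_force: [-0.3, 0.0, -1.1]
gripper_force: 118.8
TIP [ 2.4 36.5  2.5] F [-0.3  0.  -1.1] T [ 0.02  0.01 -0.03]
```

```bash
python3 -m crank '[[[0,0,0],[-0.58,-0.05,0],0],[[0,0,0],[-1.14,-0.18,0],0],[[0,0,0],[-1.68,-0.4,0],0],[[0,0,0],[-2.17,-0.71,0],0],[[0,0,0],[-2.62,-1.08,0],0]]'|grep force; python3 s.py
python3 -m crank '[[[0,0,0],[-0.38,-0.44,0],0],[[0,0,0],[-0.68,-0.94,0],0],[[0,0,0],[-0.9,-1.47,0],0],[[0,0,0],[-1.04,-2.04,0],0],[[0,0,0],[-1.08,-2.62,0],0]]'|grep force; python3 s.py
python3 - <<'E'
from h import *;from bench import r
d=r.get_image("scene");e=r.get_image("side"); np.set_printoptions(precision=1,suppress=True)
print([[proj(x,[TUB+[0,0,47]+86*TX,TUB+[0,0,47]-86*TX,TUB+86*TX,TUB-86*TX]).tolist()] for x in(d,e)])
a=cv2.resize(d["color"][195:295,210:310],(400,400));b=cv2.resize(e["color"][230:330,220:320],(400,400))
cv2.imwrite("pics/m1.png",np.hstack([a,b])[:,:,::-1])
E
```

```text
ft_force: [-0.2, -0.1, -0.7]
gripper_force: 118.8
TIP [28.2 24.6  2.5] F [-0.2 -0.1 -0.7] T [ 0.04  0.01 -0.02]
ft_force: [0.2, 0.6, -0.7]
gripper_force: 118.8
TIP [38.2 -2.1  2.5] F [ 0.2  0.6 -0.7] T [-0.02  0.02  0.01]
[[[[282.72072050010985, 258.85013886598546], [234.03138023814796, 218.27738875732058], [284.57471846120336, 269.84242783153485], [237.4149551945008, 229.8420913208052]]], [[[309.3282401245793, 267.3559390008252], [232.9647070143235, 263.18651418105065], [310.112166740915, 282.9582764536773], [235.79113883051292, 278.63086162776807]]]]
```

View pics/m1.png

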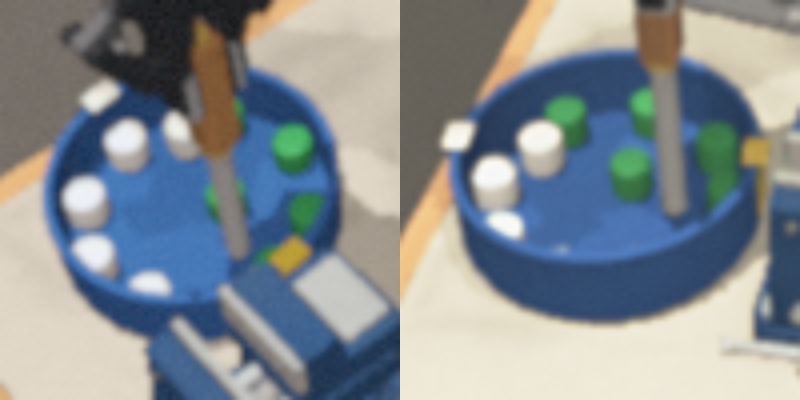

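Stones have been swept outwards. White tops in the left panel are near (126,133), (183,125), (85,190), (95,245) and (150,282). Green tops in the right panel are near (568,108), (650,100), (632,162), (717,138) and (720,185). Converting them to the tub frame.

Run:
```python
from h import *;import pickle
D=pickle.load(open("d0.pkl","rb"));S,T=D["scene"],D["side"]
f=lambda d,p:[((q-TUB)@TX).round().item() for q in onz(d,p,29)]
def show(n,d,p):
    for q in onz(d,p,29)-TUB: print(n,round(q@TX),round(q@TY))
s=lambda L:[(210+u/4-.4,195+v/4-.4) for u,v in L]; t=lambda L:[(220+(u-400)/4-.4,230+v/4-.4) for u,v in L]
show("white sc",S,s([(126,133),(183,125),(85,190),(95,245),(150,282)])); show("green sc",S,s([(292,140),(222,192),(307,205),(265,252)]))
show("white si",T,t([(540,138),(495,170),(505,222)])); show("green si",T,t([(568,108),(650,100),(632,162),(717,138),(720,185)]))
```

```text
white sc -68 2
white sc -47 29
white sc -53 -42
white sc -18 -63
white sc 25 -57
green sc 12 67
green sc 9 12
green sc 53 40
green sc 59 1
white si -46 27
white si -65 -1
white si -49 -41
green si -36 54
green si 12 65
green si 11 11
green si 56 35
green si 64 -3
```

A white stone is clearly on the green side at (-47,28), but greens only just touch the line. I'll go on stirring: round behind the middle green at (10,12), then drive it across the line.

```bash
python3 -m crank '[[[0,0,0],[0.5,1.4,0],0],[[0,0,0],[1,2.8,0],0],[[0,0,0],[1.9,3.4,0],0],[[0,0,0],[2.8,4,0],0],[[0,0,0],[2.8,4,0],0]]'|grep force; python3 s.py
python3 -m crank '[[[0,0,0],[0,-0.7,0],0],[[0,0,0],[0,-1.4,0],0],[[0,0,0],[0,-2.1,0],0],[[0,0,0],[0,-2.8,0],0],[[0,0,0],[0,-3.5,0],0]]'|grep force; python3 s.py
python3 -m crank '[[[0,0,0],[0,-0.7,0],0],[[0,0,0],[0,-1.4,0],0],[[0,0,0],[0,-2.1,0],0],[[0,0,0],[0,-2.1,0],0],[[0,0,0],[0,-2.1,0],0]]'|grep force; python3 s.py
python3 - <<'E'
from h import *;from bench import r
d=r.get_image("scene");e=r.get_image("side")
def show(n,x):
    h=cv2.cvtColor(x["color"],cv2.COLOR_RGB2HSV); m=cv2.inRange(h,(50,120,50),(85,255,255))
    k,_,s,c=cv2.connectedComponentsWithStats(m)
    for i in range(1,k):
        if s[i,4]>12:
            q=onz(x,[c[i]],19)[0]-TUB
            if np.hypot(*q[:2])<95: print(n,s[i,4],round(q@TX),round(q@TY))
show("green sc",d);show("green si",e)
a=cv2.resize(d["color"][195:295,210:310],(400,400));b=cv2.resize(e["color"][230:330,220:320],(400,400))
cv2.imwrite("pics/m2.png",np.hstack([a,b])[:,:,::-1])
E
```

```text
ft_force: [0.3, 0.3, -1.4]
gripper_force: 118.7
TIP [ 8.4 40.5  2.3] F [ 0.3  0.3 -1.4] T [-0.01 -0.01 -0.01]
ft_force: [0.5, 0.1, -1.5]
gripper_force: 118.7
TIP [10.4  2.4  2.6] F [ 0.5  0.1 -1.5] T [-0.07 -0.03 -0.02]
ft_force: [0.4, 0.0, -1.7]
gripper_force: 118.7
TIP [  9.8 -17.4   2.5] F [ 0.4  0.  -1.7] T [-0.02  0.   -0.01]
green sc 92 -39 56
green sc 100 10 68
green sc 56 49 40
green sc 88 7 -38
green si 102 11 67
green si 78 -37 58
green si 143 58 29
green si 67 6 -34
```

View pics/m2.png

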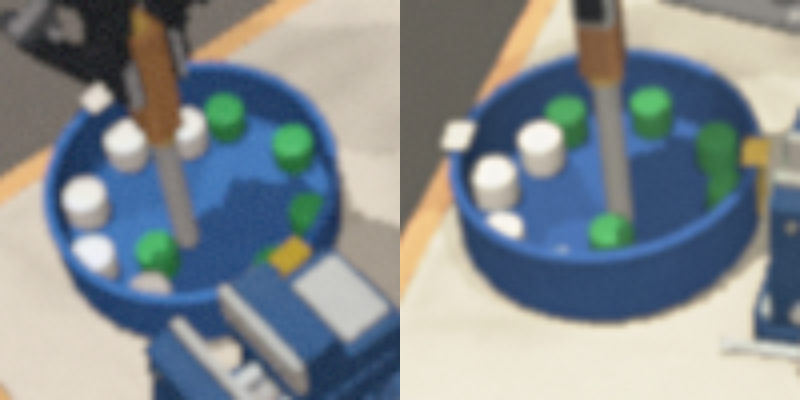

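Mixed: a green stone now sits at (158,250), which is tub (7,-36) on the white side, and a white one at (188,128) on the green side. Lifting out and heading back.

```bash
python3 -m crank '[[[0,0,0],[0,0,-1],0],[[0,0,0],[0,0,-3],0],[[0,0,0],[0,0,-6],0],[[0,0,0],[0,0,-9.5],0],[[0,0,0],[0,0,-13],0]]'|grep pos; python3 -m crank '[[[0,0,0],[0,0,0],0]]'|grep force
python3 - <<'E'
from h import *;from bench import r
st=r.get_state();print(tubxy(st),plan(st,HOME+135*A,frame(A)))
E
```

```text
tool_pos: [526.8, 171.8, 293.6]
ft_force: [0.9, 1.2, -1.1]
gripper_force: 118.9
[  5.6 -18.  139.9] (array([-13.85,  20.57,   1.  ]), array([-0.059,  0.436,  0.256]))
```

```bash
python3 -m crank '[[[0,0,0],[-2,3,0],0],[[-0.015,0.109,0.064],[-4,6.1,0],0],[[-0.03,0.218,0.128],[-6.2,9.2,0.2],0],[[-0.044,0.327,0.192],[-8.4,12.4,0.4],0],[[-0.059,0.436,0.256],[-10.4,15.5,0.6],0]]'|grep pos; python3 -m crank '[[[0,0,0],[0,0,0],0],[[0,0,0],[0,0,0],0],[[0,0,0],[0,0,0],0]]'|grep force
python3 - <<'E'
from h import *;from bench import r
st=r.get_state();print(plan(st,HOME+135*A,frame(A)))
E
```

```text
tool_pos: [478.3, -10.8, 286.5]
ft_force: [1.0, 0.8, -1.0]
gripper_force: 118.9
(array([-1.62,  5.56, -0.82]), array([0.003, 0.017, 0.005]))
```

```bash
python3 -m crank '[[[0,0.017,0.005],[-0.8,2.5,-0.4],0],[[0.003,0.017,0.005],[-1.6,5,-0.8],0],[[0.003,0.017,0.005],[-1.6,5.55,-0.8],0],[[0.003,0.017,0.005],[-1.6,5.55,-0.8],0],[[0.003,0.017,0.005],[-1.6,5.55,-0.8],0]]'|grep pos; python3 -m crank '[[[0,0,0],[0,0,0],0],[[0,0,0],[0,0,0],0],[[0,0,0],[0,0,0],0]]'|grep force
python3 - <<'E'
from h import *;from bench import r
st=r.get_state();print(plan(st,HOME+135*A,frame(A)))
d=r.get_image("scene");e=r.get_image("side")
n=st["tool_pos"];z=rot(st).as_matrix()[:,2]
for x in(d,e): print(proj(x,[n+153*z,n+38*z]).round(1).tolist())
a=cv2.resize(d["color"][145:245,290:390],(400,400));b=cv2.resize(e["color"][145:245,260:360],(400,400))
cv2.imwrite("pics/p1.png",np.hstack([a,b])[:,:,::-1])
E
```

```text
tool_pos: [467.0, -63.3, 287.3]
ft_force: [1.0, -0.7, -1.1]
gripper_force: 119.0
(array([-0.02,  0.19, -0.13]), array([-0.003,  0.001,  0.003]))
[[342.1, 180.6], [356.3, 160.9]]
[[317.5, 182.8], [336.4, 147.6]]
```

View pics/p1.png

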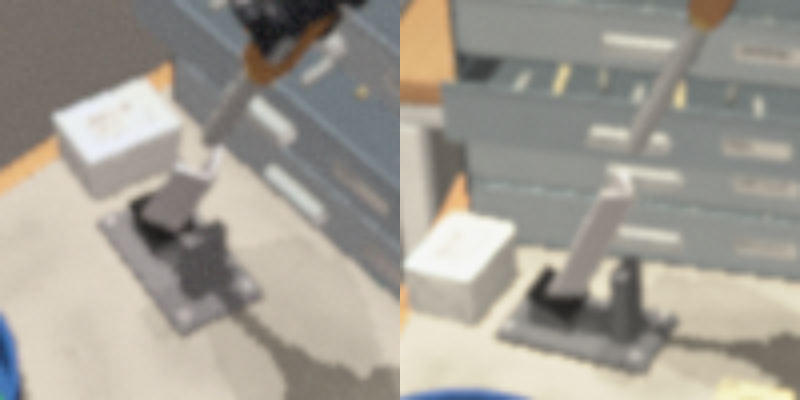

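The tip, at scene (343,180.7) and side (318.8,182), lines up with the trough mouth at about (200,165) in the crop and agrees with the kinematics within about 1 px. Sliding down with a 1.5 mm stand-off on the open side.

```bash
python3 -m crank '[[[0,0,0],[0.15,0.19,0.5],0],[[0,0,0],[0.15,0.19,1.5],0],[[0,0,0],[0.15,0.19,2.5],0],[[0,0,0],[0.15,0.19,3.5],0],[[0,0,0],[0.15,0.19,4.5],0]]'|grep -E "pos|force"; python3 -m crank '[[[0,0,0],[0,0,0],0]]'|grep ft
python3 - <<'E'
from h import *;from bench import r
st=r.get_state();print(plan(st,HOME,frame(A)))
E
```

```text
tool_pos: [486.9, -65.2, 246.1]
ft_force: [0.4, 0.6, -1.3]
gripper_force: 119.0
ft_force: [-0.2, -0.4, -1.7]
(array([-0.02, -0.07,  8.74]), array([-0.003,  0.003,  0.   ]))
```

```bash
python3 -m crank '[[[0,0,0],[0.1,-0.07,1.3],0],[[0,0,0],[0.1,-0.07,2.6],0],[[0,0,0],[0.1,-0.07,3.9],0],[[0,0,0],[0.1,-0.07,5.2],0],[[0,0,0],[0.1,-0.07,6.5],0]]'|grep -E "pos|force"; python3 -m crank '[[[0,0,0],[0,0,0.3],0],[[0,0,0],[0,0,0.8],0],[[0,0,0],[0,0,1.2],0],[[0,0,0],[0,0,1.5],0],[[0,0,0],[0,0,1.5],0]]'|grep ft
python3 - <<'E'
from h import *;from bench import r
st=r.get_state();print(plan(st,HOME,frame(A)))
E
```

```text
tool_pos: [515.9, -62.5, 188.4]
ft_force: [0.8, -0.8, -1.3]
gripper_force: 119.1
ft_force: [0.9, -0.7, -1.4]
(array([-0.22, -0.04,  0.88]), array([-0.001,  0.001,  0.001]))
```

```bash
python3 -m crank '[[[0,0,0],[-0.1,0,0.3],0],[[0,0,0],[-0.1,0,0.6],0],[[0,0,0],[-0.1,0,0.75],0],[[0,0,0],[-0.1,0,0.75],0],[[0,0,0],[-0.1,0,0.75],0]]'|grep -E "pos|ft"; python3 -m crank '[[[0,0,0],[0,0,0.1],0],[[0,0,0],[0,0,0.1],0],[[0,0,0],[0,0,0.2],0],[[0,0,0],[0,0,0.2],0]]'|grep ft
python3 - <<'E'
from h import *;from bench import r
st=r.get_state();print(plan(st,HOME,frame(A)))
E
```

```text
tool_pos: [524.3, -61.7, 167.9]
ft_force: [0.5, -0.3, -1.1]
ft_force: [-11.4, -0.4, 17.2]
(array([-0.15, -0.04,  0.04]), array([-0.   , -0.   ,  0.001]))
```

The tip is on the foot (force along the stick). Easing off and releasing.

```bash
python3 -m crank '[[[0,0,0],[-0.1,0,-0.12],0],[[0,0,0],[-0.1,0,-0.12],0]]'|grep ft; python3 -m crank '[[[0,0,0],[0,0,0],0.15],[[0,0,0],[0,0,0],0.3],[[0,0,0],[0,0,0],0.5],[[0,0,0],[0,0,0],0.5],[[0,0,0],[0,0,0],0.5]]'
python3 -m crank '[[[0,0,0],[0,0,-1],0.5],[[0,0,0],[0,0,-3],0.5],[[0,0,0],[0,0,-6],0.5],[[0,0,0],[0,0,-9],0.5],[[0,0,0],[0,0,-12],0.5]]'
python3 -m crank '[[[0,0,0],[0,0,-3],0.5],[[0,0,0],[0,0,-3],0.5],[[0,0,0],[0,0,-3],0.5]]'
python3 - <<'E'
from h import *;from bench import r
D={n:r.get_image(n) for n in("scene","side","wrist")}
e=np.array([503.7,-62.4,208.5]);print([proj(D[n],[e]).round(1).tolist() for n in D])
a=cv2.resize(D["scene"]["color"][155:305,215:365],(400,400));b=cv2.resize(D["wrist"]["color"][60:380,60:380],(400,400))
cv2.imwrite("pics/f1.png",np.hstack([a,b])[:,:,::-1])
E
```

```text
ft_force: [-1.5, 0.2, 2.7]
time: 19.13
tool_pos: [523.9, -61.7, 166.7]
tool_rot: [-0.008, 0.974, 0.035, 0.222]
ft_force: [-0.1, 0.2, 0.1]
grip_width: 42.4
gripper_force: 0.0
time: 19.55
tool_pos: [471.2, -64.6, 275.3]
tool_rot: [-0.009, 0.974, 0.035, 0.222]
ft_force: [-0.8, -1.7, 0.2]
grip_width: 42.7
gripper_force: 0.0
time: 19.8
tool_pos: [459.1, -67.4, 303.3]
tool_rot: [-0.007, 0.974, 0.034, 0.224]
ft_force: [-0.8, -0.8, -0.3]
grip_width: 42.7
gripper_force: 0.0
[[[350.6, 169.5]], [[328.3, 162.8]], [[318.2, 202.4]]]
```

View pics/f1.png

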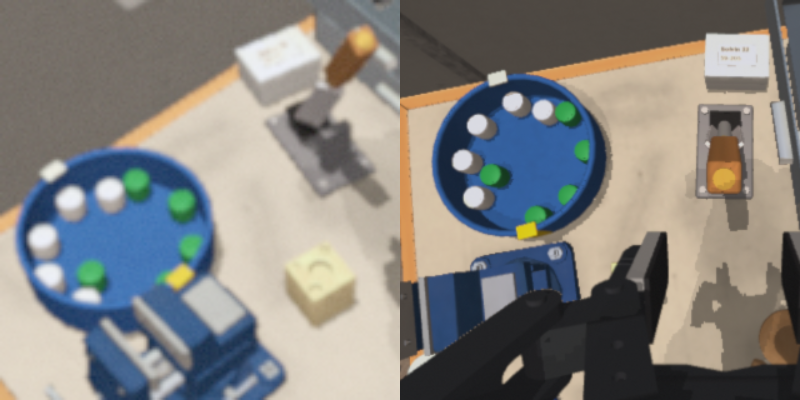

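The final view shows the handle end at wrist (319,204), predicted (318,202), so the stick is home. One green stone at crop (490,175) and one white stone at (543,110) are each well past the mark line, and the bystanders are untouched.

```bash
python3 -c "
from bench import r
print(r.sign_off())"
```

```text
the job is handed in; nothing more can be done
None
```

I handed the job in at about 20 s: the tip touched the floor on the yellow side, made two full clockwise turns plus one extra push, each half of the tub now clearly holds both colours, and the stick is back in its rest (sign-off returned no verdict).

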